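Set up the dowel jig for the next cut

TASK

Get the dowel jig ready for its next cut: put the cut blank from the out-feed rests into the wooden tray with the finished ones, swing the spring clip clear of the dowel, and draw the dowel forward out of its tube, regrasping it as it comes, until its front end is against the length stop. Then swing the clip back onto the dowel so that it holds it down, and let go of everything; leave the other things on the table where they are.

Things in the scene. Friction and masses are not known exactly. Their poses are not given: they have to be found in the camera images.
- jig: Dowel cutting jig, fixed: a plywood board 84 (x) x 510 (y) x 12 mm high. Origin under the board, on the dowel's centre line; z up, y along the dowel; the dowel is fed towards -y. From +y to -y: tube, open bay, entry block with clip, saw guide, two out-feed rests, length stop. All carry the dowel with its axis 44 mm over the table and 2 mm of side play.
- saw_guide (a point): Middle of the saw guide, on the dowel's axis: two tall walls 20 mm apart (too narrow for fingers), 52 mm wide over all, 40 mm along the jig's y, top 68 mm over the table. Between it and the bay is the entry block: jig y +58 to +4, 72 mm wide, top 48 mm.
- rests_mid (a point): Point on the dowel's axis midway between the two out-feed rests. They stand 40 mm to either side along the jig's y; each is 12 mm long, 56 mm wide, lips to 45 mm over the table.
- tube_mouth (a point): Mouth of the grey tube (26 mm outside, 20 mm bore, 170 mm long, running to jig +y), at the height of the dowel's axis; jig y = +150 mm.
- bay_mid (a point): Middle of the open bay, on the dowel's axis, jig y = +104 mm. The bay is 92 mm long along y, from the tube's mouth to the entry block; nothing stands beside the dowel there and the board's top (12 mm) is the only thing below: the one place to grasp the dowel at first.
- stop_face (a point): Point on the length stop's face that the dowel's end is to touch, on the dowel's axis, jig y = -153 mm. The stop is 40 mm wide, 58 mm high; its wing screw reaches 75 mm.
- clip_pivot (a joint): Spring clip's swing (rad) about its upright screw. 0: wire across the dowel, pressing it down with about 4 N (start). Grows as it swings clear, clockwise from above: post towards the tube, then away to jig +x; off the dowel from 0.6, out of the bay's way from 1.5; range -0.25 to 1.9; stays where left. Coming back on takes about 8 N at the post: the wire rides up 1 mm.
- clip_screw (a point): The clip's pivot axis, at the wire's height, 54 mm over the table, at (+22, +16) mm in the jig's x, y.
- clip_knob (a point): Centre of the black upright thumb post on the clip's free end: round, 16 mm across, 26 mm tall (57 to 83 mm over the table), 61 mm from the pivot axis. With the clip at 0 it stands at (-16, +63.5) mm in the jig's x, y.
- clip_arm: The clip's arm: a 6 mm steel wire from the pivot screw to the thumb post, 61 mm long, springing up and down a little. Origin at the pivot.
- stock_mid (a point): Middle of the dowel: a plain wooden rod, 16 mm across, 265 mm long, 40 g, held in tube, entry block and saw guide. It starts with its front end near the saw guide's slot, and is 135 to 153 mm short of the stop; y along the dowel.
- stock_front (a point): Centre of the dowel's front end (the -y end), on its axis.
- stock: The same dowel; origin at its middle, y along it, pointing back into the tube.
- blank_mid (a point): Middle of the cut blank: a wooden rod 16 mm across, 130 mm long, 20 g, y along it; at the start on the two out-feed rests between saw guide and stop, where it can be taken at its middle from above (68 mm free between the rests, board 32 mm below its axis).
- blank: The same blank; origin at its middle.
- tray: Dark wooden tray, fixed, 120 (x) x 190 (y) x 30 mm, walls and floor 6 mm. Origin under its centre. A low strip (17 mm high) at x = +14 mm keeps two finished blanks on its +x side; the other side (65 mm wide, centre x = -21 mm) is free, floor 6 mm over the table.
- pliers: Bystander, to be left where it is: pliers with red handles, 170 mm long, lying flat; origin under its rivet.
- bead_bowl: Bystander, to be left where it is: clear bowl of beads, 104 mm across, 48 mm high.
- sanding_block: Bystander, to be left where it is: cork sanding block, 70 x 100 x 30 mm.
- back_saw: Bystander, to be left where it is: small back saw lying flat, blade 150 mm, round wooden handle 150 mm; origin where they meet.
- stamp_block: Bystander, to be left where it is: wooden stamp block, 50 x 75 x 33 mm.
- glue_bottle: Bystander, to be left where it is: white glue bottle, 52 mm across, 130 mm high.
- pencil_block: Bystander, to be left where it is: wooden pencil block, 70 x 55 x 60 mm.
Mind the look-alikes: they are no part of the job. What is shaped like the blank but blue, red or turquoise is not meant.

How it is judged:
By the outcome, as a careful person would: the job done as asked, in the order asked, and still so for the second after the job is handed in, with the robot touching nothing.
It also fails if it takes over 64 s, if anything falls off the work surface, if the arm or the gripper's body presses on something with over 40 N, if the wrist force passes 120 N, or if a joint passes its speed limit or range.

ROBOT

A 6-joint arm with a two-finger parallel gripper is mounted at the origin on the work surface. World frame = base frame: x ahead of the robot, y to its left, z up, the work surface at z = 0. Lengths are in m, angles in rad, forces in N, time in s.
With the tool pointing down it reaches from about 0.425 to 0.95 m from the base axis. Payload 3.5 kg.
Tool frame: the origin (TCP) lies on the centre line of the jaws, within the pads' length; the fingertips stand 14 mm ahead of it and the grasp point (between the pads) lies 5 mm behind it (ctrl.tip_reach is the distance from the TCP to the fingertips, in m); z points along the fingers, y is the line along which they close (so a half turn about z gives the same grasp; the last joint's range is limited). The gripper opens to 85 mm and grips with 20 to 120 N. Pads are 22 mm wide; open, the fingers measure 114 mm over their backs; the gripper's body (76 mm by 85 mm) begins 54 mm behind the grasp point. The pads swing forward as they close: fully open they stand 13 mm farther back than shut.
Start: joints at [-1.446, 0.286, 1.577, -0, 1.279, -0.15], TCP at [0.183, -0.65, 0.245] pointing down, gripper open.
Joint ranges: [-2.77, 2.77], [-0.9, 2.22], [0.21, 2.48], [-1.53, 4.67], [0.24, 2.81], [-2.84, 2.84]. Speed limits (rad/s): [2.79, 2.79, 3.14, 3.14, 3.14, 3.14].

INTERFACE

Orientations are given as a unit quaternion [x, y, z, w].
In Python, from plant import get_state, imaging, workorder, ctrl gives the robot as it stands. The module is installed in compiled form; this text tells all that it offers.
- The arm moves only by the shell command python3 -m jog 'ROWS' [FORCE]. ROWS is JSON, a list of rows, each a list of 7 numbers: the closure, from 0 (fully open) to 1 (shut), then the shift along the tool's x, y, z in mm, then the turn, a rotation vector about the tool's x, y, z in rad. In form: [[gripper, tx, ty, tz, ax, ay, az], ...]. A call has 1 to 12 rows; each row is the pose to reach, as a shift and turn from the pose commanded when the call began, along the tool's axes at that moment; what a row does not reach only later rows make up. A row lasts 1/10 s, in which the tool goes at most 50 mm and 8.59 degrees, less where a joint would pass 70% of its speed; a pose out of reach is approached as far as the arm can. A call with a gripper value outside its range is refused whole. The fingers move at their own pace and stop on an object; FORCE is the grip in N (left out, the last holds). Time passes only in rows, so rows that repeat a pose let the fingers close. It gives the time, the measured TCP pose, the force, the opening and the grip force at its end, in the units of the state.
- get_state(): the state, without advancing time (a new reading comes with each control period).
- imaging.read_camera(name): name is "side" or "top"; returns a dict with "image" (384x512x3 uint8, blue, green, red), "fx", "fy", "cx", "cy" (pixels), "k1" (the pictures are not rectified: a ray, as slopes to the right and down, at radius r is drawn at 1 + k1 r^2 times it, then the intrinsics apply), "R" (3x3) and "t" (3): a world point X has camera coordinates R X + t. Camera axes: x right, y down, z forward; pixel columns grow to the right and rows downward; lengths in m; the calibration is good to about 2 mm. A picture is of the moment at which its call begins. There is no depth.
- workorder.sign_off(): hands the job in; it is judged then, once.
The state is a dict: "time": time; "qpos": joint angles; "dq": joint speeds; "joint_efforts": joint torques, N m; "eef_pos": TCP position; "tcp_rot": TCP orientation; "contact_force": force on the tool from outside, world axes, zero at the start; "wrist_torque": the same for the moment, N m; "opening": opening from 0.0 (shut) to 1.0 (fully open); "finger_force": force on a finger pad.
Only numpy, scipy, OpenCV 4.12 (cv2) and the standard library are available. Lean on these libraries where they do the work, as an engineer would, in place of code of your own. Each camera call takes 0.05 s, during which the arm holds its last target. There are 200 camera calls.

## Working session

There is one attempt and no reset: what is moved stays moved. The work goes in short steps, Python scripts to look and compute and a shell command to move; the robot and the scene stay as the last step left them, time stands still between calls to the robot, and variables do not carry over. Pictures are saved under pics/ and viewed, at most 10 in all, crops included, and the job is handed in when it is done.

```bash
mkdir -p pics; python3 - <<'E'
from plant import get_state, imaging, ctrl
import cv2
for n in("top","side"):
    c=imaging.read_camera(n); cv2.imwrite(f"pics/{n}0.png",cv2.resize(c["image"],(800,600),interpolation=cv2.INTER_CUBIC))
    print(n,{k:c[k] for k in c if k!="image"})
print(get_state(),ctrl.tip_reach)
E
```

```text
top {'fx': 422.5630569151426, 'fy': 422.5630569151426, 'cx': 248.93372556837429, 'cy': 195.7818603786732, 'k1': -0.0060150748127109615, 'R': array([[-0.02622603, -0.99944412, -0.02058282],
       [-0.99197598,  0.02856639, -0.12315688],
       [ 0.1236764 ,  0.01718775, -0.99217374]]), 't': array([0.05577508, 0.51861309, 1.15969833])}
side {'fx': 433.7265012090088, 'fy': 433.7265012090088, 'cx': 251.6974902803991, 'cy': 196.0740736499209, 'k1': -0.09155007675024558, 'R': array([[ 0.7805702 , -0.62493196,  0.01304642],
       [-0.30603792, -0.40028882, -0.86377639],
       [ 0.54502381,  0.67024541, -0.5037064 ]]), 't': array([-0.38584793,  0.2435898 ,  1.19566484])}
{'time': 0.1, 'qpos': array([-1.44596577e+00,  2.87098327e-01,  1.57805236e+00,  5.59107352e-06,
        1.27857599e+00, -1.49994918e-01]), 'dq': array([ 6.04921021e-04, -2.92789424e-03, -4.27643989e-03,  1.20403189e-03,
        7.81702295e-05,  1.57448289e-03]), 'joint_efforts': array([ 7.39470925e-04, -4.07296300e+01, -2.93699276e+01, -1.56587103e-04,
        3.39749706e-03,  3.32050845e-06]), 'eef_pos': array([ 0.18314242, -0.64909074,  0.24405951]), 'tcp_rot': array([ 9.90573263e-01,  1.36979824e-01,  1.61009133e-05, -1.06689216e-03]), 'contact_force': array([-0.58477566, -0.33340044, -0.8192976 ]), 'wrist_torque': array([0.02794536, 0.01068389, 0.00158425]), 'finger_force': 0.0, 'opening': 1.0005650046876629} 0.014
```

View pics/top0.png

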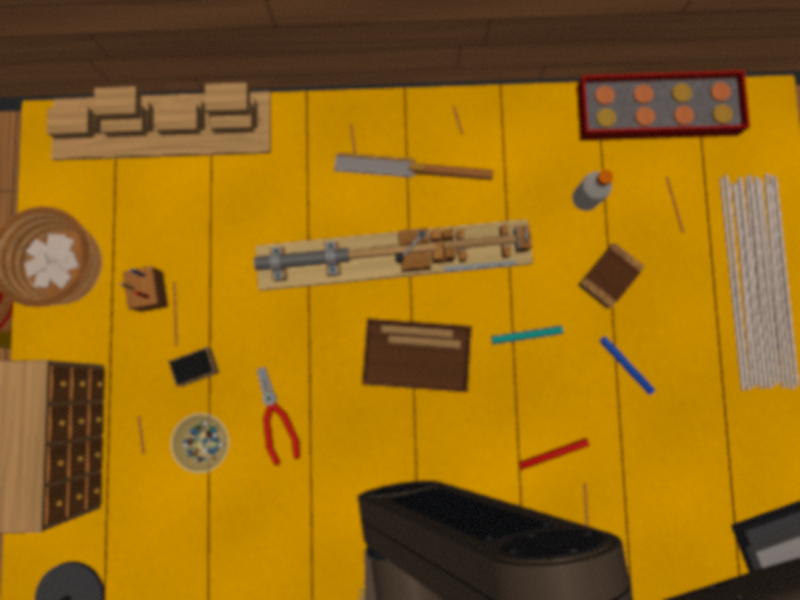

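View pics/side0.png

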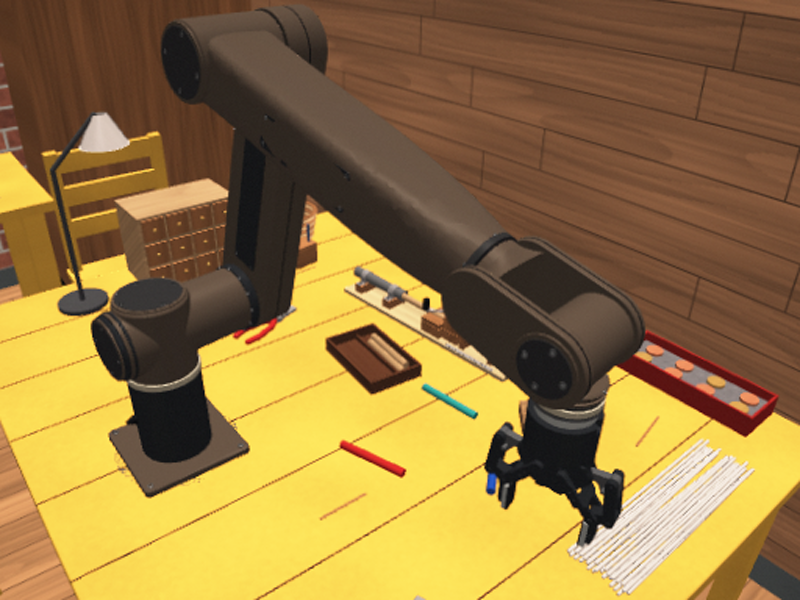

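The top view shows the jig from the tube at (255,262) to the stop at (525,238), with the tray at (417,355) and +y to the left. I'll enlarge the jig and tray.

```bash
python3 - <<'E'
from plant import imaging
import cv2
im=imaging.read_camera("top")["image"]
c=im[135:255,155:350]
cv2.imwrite("pics/crop1.png",cv2.resize(c,None,fx=4,fy=4,interpolation=cv2.INTER_CUBIC))
E
cat > h.py <<'E'
from plant import get_state, imaging
import numpy as np, cv2
from scipy.spatial.transform import Rotation as Ro
def cam(n): return imaging.read_camera(n)
def ray2z(c,u,v,z):
    d=np.array([(u-c["cx"])/c["fx"],(v-c["cy"])/c["fy"]]); s=d.copy()
    for _ in range(20): s=d/(1+c["k1"]*(s@s))
    o=-c["R"].T@c["t"]; r=c["R"].T@np.r_[s,1]
    return o+r*(z-o[2])/r[2]
def proj(c,X):
    p=c["R"]@X+c["t"]; s=p[:2]/p[2]; s=s*(1+c["k1"]*(s@s))
    return s*[c["fx"],c["fy"]]+[c["cx"],c["cy"]]
E
```

```text
(no output)
```

View pics/crop1.png

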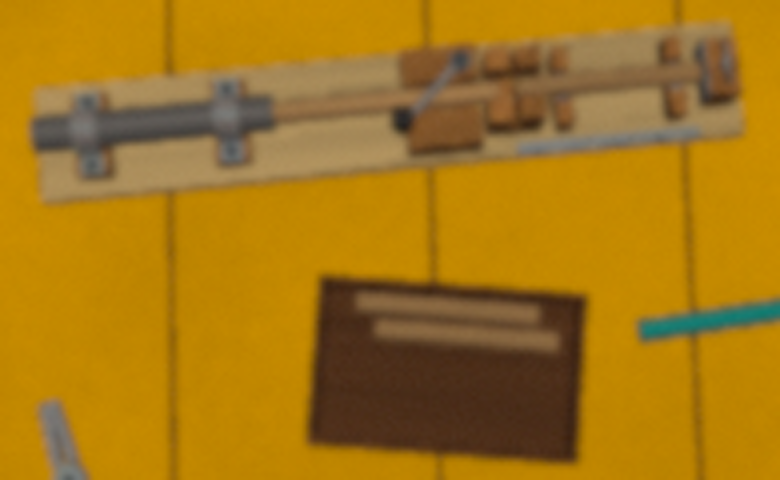

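The crop shows the board corners at (33,88), (730,22), (744,137), (41,201), the clip knob at (402,119), the screw at (460,60), and the tray rim corners at (320,276), (587,295), (577,461), (308,442). The tray's free side is the one nearer the robot.

```bash
cat > m.py <<'E'
from h import *
from scipy.optimize import least_squares
c=cam("top")
f=lambda p:(155-.375+p[0]/4,135-.375+p[1]/4)
def fit(L,P,x0):
    P=np.array([f(p) for p in P]); L=np.array(L,float)
    def r(q):
        R=Ro.from_euler("z",q[2]).as_matrix()
        return np.concatenate([proj(c,R@l+[q[0],q[1],0])-p for l,p in zip(L,P)])
    s=least_squares(r,x0); print(s.x, np.round(r(s.x).reshape(-1,2),1).tolist()); return s.x
# which y-centre of board is unknown: fit board centre, then origin offset via features
b=fit([[.042,.255,.012],[.042,-.255,.012],[-.042,-.255,.012],[-.042,.255,.012]],[(33,88),(730,22),(744,137),(41,201)],[.7,0,0])
j=fit([[0,.15,.044],[-.016,.0635,.083],[.022,.016,.054],[0,.32,.044]],[(272,112),(402,119),(460,60),(33,132)],[.7,0,0])
t=fit([[.06,.095,.03],[.06,-.095,.03],[-.06,-.095,.03],[-.06,.095,.03]],[(320,276),(587,295),(577,461),(308,442)],[.6,0,0])
yaw=b[2]; R=Ro.from_euler("z",yaw).as_matrix()[:2,:2]
print("diff in jig axes", R.T@(b[:2]-j[:2]))
E
python3 m.py
```

```text
[0.6193209  0.03272266 0.06388798] [[-0.0, -0.0], [0.1, 0.2], [0.0, -0.2], [-0.1, 0.1]]
[ 0.62229396 -0.03806714  0.0528784 ] [[0.5, 0.2], [-1.1, -1.2], [0.2, 0.9], [0.4, 0.1]]
[ 0.43191594 -0.00551796 -0.09790656] [[-0.2, -0.6], [0.3, -0.7], [0.4, 0.7], [-0.5, 0.6]]
diff in jig axes [0.00155254 0.07083519]
```

```bash
cat >> m.py <<'E'
print("---")
for n,p,z in [("mouth",(272,112),.044),("screw",(460,60),.057),("knobtop",(402,119),.08),("guideL",(484,80),.068),("guideR",(540,75),.068),("slot",(515,78),.068),("entryL",(402,67),.048),("rest1",(563,88),.045),("rest2",(673,78),.045),("stopL",(702,70),.058),("blankend",(697,72),.052),("dowel@bay",(340,104),.052),("blk",(620,79),.052)]:
    X=ray2z(c,*f(p),z)
    print(n,np.round(X*1000,1),"board frame",np.round(1000*(R.T@(X[:2]-b[:2])),1))
E
python3 m.py|sed 1,/---/d
```

```text
mouth [615.1 113.1  44. ] board frame [ 0.9 80.5]
screw [645.4 -20.2  57. ] board frame [ 22.6 -54.5]
knobtop [600.   21.5  80. ] board frame [-20. -10.]
guideL [628.1 -36.   68. ] board frame [  4.4 -69.1]
guideR [630.5 -74.8  68. ] board frame [   4.3 -108. ]
slot [628.9 -57.4  68. ] board frame [  3.8 -90.6]
entryL [643.7  20.4  48. ] board frame [ 23.6 -13.8]
rest1 [625.8 -92.5  45. ] board frame [  -1.5 -125.4]
rest2 [ 630.6 -170.1   45. ] board frame [  -1.7 -203.1]
stopL [ 632.8 -188.4   58. ] board frame [  -0.6 -221.5]
blankend [ 632.8 -185.9   52. ] board frame [  -0.5 -219. ]
dowel@bay [617.7  64.7  52. ] board frame [ 0.4 32. ]
blk [ 629.5 -131.9   52. ] board frame [  -0.4 -165. ]
```

```bash
cat >> h.py <<'E'
J0=np.array([.6238,-.0371]); YAW=.064
def jig(x,y,z):
    p=J0+Ro.from_euler("z",YAW).as_matrix()[:2,:2]@[x,y]; return np.r_[p,z]
def ori(a,tilt=0): # tool x at world angle a, z down; tilt about tool x
    return Ro.from_euler("z",a)*Ro.from_rotvec([np.pi,0,0])*Ro.from_rotvec([tilt,0,0])
def go(X,a=YAW+np.pi/2,tilt=0):
    s=get_state(); R=Ro.from_quat(s["tcp_rot"])
    print("mm",np.round(R.inv().apply(X-s["eef_pos"])*1000,1),"rot",np.round((R.inv()*ori(a,tilt)).as_rotvec(),3))
def where():
    s=get_state(); p=Ro.from_euler("z",-YAW).apply(np.r_[s["eef_pos"][:2]-J0,s["eef_pos"][2]])
    print("t",round(s["time"],2),"jig mm",np.round(p*1000,1),"F",np.round(s["contact_force"],1),"op",round(s["opening"],3),"ff",round(s["finger_force"],1),"q",np.round(s["qpos"],2))
E
python3 -c "
from h import *
go(jig(0,-.094,.15)); where()"
```

```text
mm [ 570.6 -377.7   95.2] rot [-1.00e-03 -1.00e-03 -1.36e+00]
t 0.25 jig mm [-478.9 -582.8  244.7] F [-0.  -0.3  0.3] op 1.003 ff 0.0 q [-1.45  0.29  1.58  0.    1.28 -0.15]
```

```bash
python3 -m jog '[[0.3,570.6,-377.7,0,0,0,-1.36],[0.3,570.6,-377.7,0,0,0,-1.36],[0.3,570.6,-377.7,0,0,0,-1.36],[0.3,570.6,-377.7,0,0,0,-1.36],[0.3,570.6,-377.7,0,0,0,-1.36],[0.3,570.6,-377.7,0,0,0,-1.36],[0.3,570.6,-377.7,0,0,0,-1.36],[0.3,570.6,-377.7,0,0,0,-1.36],[0.3,570.6,-377.7,0,0,0,-1.36],[0.3,570.6,-377.7,0,0,0,-1.36],[0.3,570.6,-377.7,0,0,0,-1.36],[0.3,570.6,-377.7,0,0,0,-1.36]]' 40; python3 -c "
from h import *
go(jig(0,-.094,.15)); where()"
```

```text
time: 1.45
eef_pos: [0.5759, -0.1933, 0.2454]
tcp_rot: [0.684, 0.729, -0.0, 0.0]
contact_force: [0.5, -0.4, 0.7]
opening: 0.698
finger_force: 0.0
mm [58.9 57.8 95.4] rot [0. 0. 0.]
t 1.45 jig mm [ -57.8 -152.8  245.4] F [ 0.5 -0.4  0.7] op 0.698 ff 0.0 q [-0.49  0.14  1.75 -0.    1.25 -0.55]
```

```bash
python3 -m jog '[[0.3,59,58,95,0,0,0],[0.3,59,58,95,0,0,0],[0.3,59,58,95,0,0,0],[0.3,59,58,95,0,0,0],[0.3,59,58,95,0,0,0],[0.3,59,58,95,0,0,0]]'; python3 - <<'E'
from h import *
go(jig(0,-.094,.048)); where()
c=cam("side"); p=proj(c,jig(0,-.094,.044)); print(p, [proj(c,jig(0,y,.044)) for y in (.15,0,-.153)])
u,v=p.astype(int); im=c["image"][v-75:v+75,u-100:u+100]
cv2.imwrite("pics/s1.png",cv2.resize(im,None,fx=4,fy=4,interpolation=cv2.INTER_CUBIC))
E
```

```text
time: 2.05
eef_pos: [0.6296, -0.1338, 0.1524]
tcp_rot: [0.684, 0.729, 0.0, 0.002]
contact_force: [0.8, -0.1, 0.1]
opening: 0.699
finger_force: 0.0
mm [3.100e+00 1.000e-01 1.044e+02] rot [ 0.003  0.002 -0.001]
t 2.05 jig mm [ -0.4 -96.9 152.4] F [ 0.8 -0.1  0.1] op 0.699 ff 0.0 q [-0.37  0.3   1.73 -0.    1.1  -0.43]
[308.70086155 215.8394565 ] [array([258.2136676, 188.5550505]), array([288.04360748, 204.67150705]), array([322.52328931, 223.31566295])]
```

View pics/s1.png

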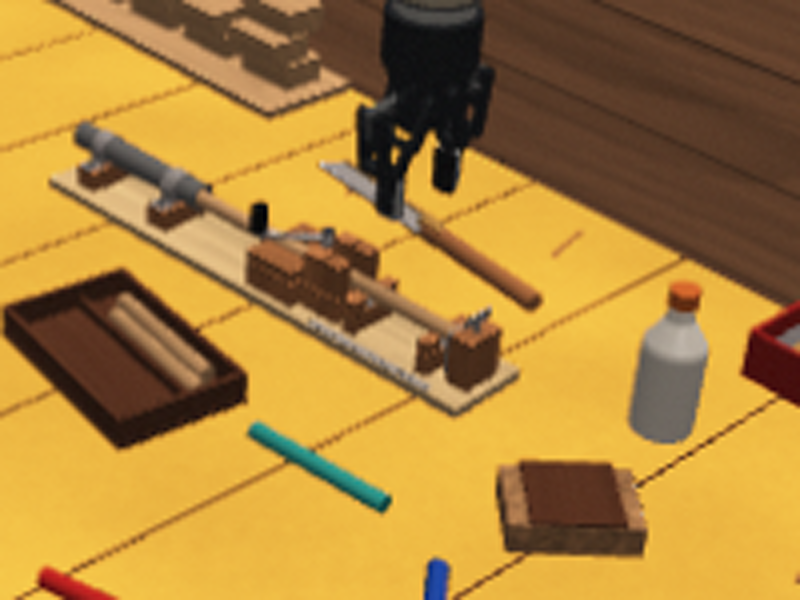

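The side crop has the gripper over the jig, the blank from about (350,285) to (455,330), the tube mouth at (205,192) and the knob at (260,216), all of which match the model. Next I go down and grasp the blank.

```bash
python3 -m jog '[[0.3,2,0,50,0,0,0],[0.3,2,0,85,0,0,0],[0.3,2,0,102,0,0,0],[0.3,2,0,102,0,0,0],[1,2,0,102,0,0,0],[1,2,0,102,0,0,0],[1,2,0,102,0,0,0],[1,2,0,102,0,0,0],[1,2,0,102,0,0,0],[1,2,0,102,0,0,0]]' 40; python3 -c "
from h import *
where()"
```

```text
time: 3.1
eef_pos: [0.6303, -0.1312, 0.0508]
tcp_rot: [0.684, 0.729, 0.001, 0.002]
contact_force: [-1.4, -1.6, 6.5]
opening: 0.166
finger_force: 39.1
t 3.1 jig mm [  0.5 -94.3  50.8] F [-1.4 -1.6  6.5] op 0.166 ff 39.1 q [-0.36  0.43  1.77 -0.    0.93 -0.43]
```

```bash
python3 -m jog '[[1,0,0,-30,0,0,0],[1,0,0,-70,0,0,0],[1,0,0,-100,0,0,0],[1,0,0,-100,0,0,0]]'; cat > tr.py <<'E'
from h import *
import sys
z,tilt=float(sys.argv[1]),float(sys.argv[2]); ly=float(sys.argv[3]) if len(sys.argv)>3 else -.007
a=-.098; T=np.r_[.4319,-.0055,0]+Ro.from_euler("z",a).apply([-.024,ly,z])
o=ori(a+np.pi/2,tilt); X=T-o.apply([0,0,.007]); print(X); go(X,a+np.pi/2,tilt); where()
E
python3 tr.py .06 .15
```

```text
time: 3.5
eef_pos: [0.6322, -0.1316, 0.1551]
tcp_rot: [0.684, 0.729, 0.002, 0.005]
contact_force: [-0.7, -0.4, 0.6]
opening: 0.167
finger_force: 39.3
[ 0.4083713  -0.01022053  0.0669214 ]
mm [ 135.9 -216.5   85.2] rot [0.161 0.016 0.162]
t 3.5 jig mm [  2.3 -94.9 155.1] F [-0.7 -0.4  0.6] op 0.167 ff 39.3 q [-0.36  0.3   1.73  0.    1.1  -0.43]
```

```bash
python3 -m jog '[[1,136,-216,0,0.16,0.016,0.16],[1,136,-216,0,0.16,0.016,0.16],[1,136,-216,0,0.16,0.016,0.16],[1,136,-216,0,0.16,0.016,0.16],[1,136,-216,0,0.16,0.016,0.16],[1,136,-216,0,0.16,0.016,0.16],[1,136,-216,0,0.16,0.016,0.16],[1,136,-216,50,0.16,0.016,0.16],[1,136,-216,85,0.16,0.016,0.16],[1,136,-216,85,0.16,0.016,0.16],[1,136,-216,85,0.16,0.016,0.16]]'; python3 tr.py .0165 .15;  python3 - <<'E'
from h import *
c=cam("side"); u,v=proj(c,np.r_[.42,0,.03]).astype(int); im=c["image"][v-60:v+60,u-80:u+80]
cv2.imwrite("pics/s2.png",cv2.resize(im,None,fx=5,fy=5,interpolation=cv2.INTER_CUBIC))
E
```

```text
time: 4.6
eef_pos: [0.4058, -0.0093, 0.0636]
tcp_rot: [0.738, 0.67, -0.053, -0.061]
contact_force: [0.9, -0.9, -0.4]
opening: 0.17
finger_force: 39.3
[ 0.4083713  -0.01022053  0.0234214 ]
mm [-0.8  9.1 39.2] rot [-0.011 -0.003  0.001]
t 4.6 jig mm [-215.8   41.7   63.6] F [ 0.9 -0.9 -0.4] op 0.17 ff 39.3 q [-0.26  0.02  2.26 -0.03  1.02 -0.15]
```

View pics/s2.png

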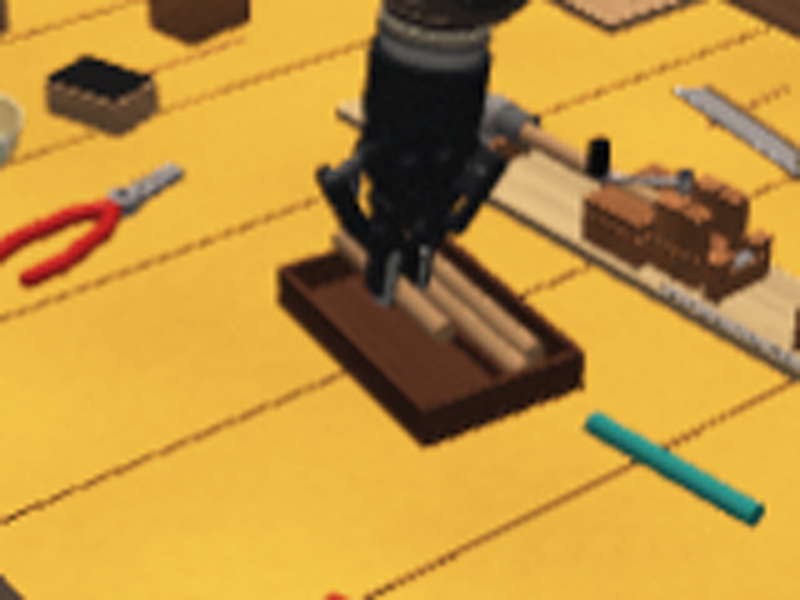

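The blank is held above the free side of the tray, with its ends at (445,330) and (337,240). I'll check where those are in the tray's frame.

```bash
python3 - <<'E'
from h import *
c=cam("side"); u,v=proj(c,np.r_[.42,0,.03]).astype(int)
for p in((445,328),(337,242)):
    X=ray2z(c,u-80+p[0]/5,v-60+p[1]/5,.0567); print(X, Ro.from_euler("z",.098).apply(X-[.4319,-.0055,0])*1000)
E
```

```text
[ 0.3991594  -0.06977759  0.0567    ] [-26.29438186 -67.17262571  56.7       ]
[0.4035289 0.0520722 0.0567   ] [-33.86801861  54.52004233  56.7       ]
```

```bash
python3 -m jog '[[1,0,7,15,-0.01,0,0],[1,0,8,30,-0.01,0,0],[1,0,9,38,-0.01,0,0],[1,0,9,39,-0.01,0,0],[1,0,9,39,-0.01,0,0]]'; python3 tr.py .0165 .15
```

```text
time: 5.2
eef_pos: [0.4081, -0.009, 0.0243]
tcp_rot: [0.738, 0.67, -0.049, -0.056]
contact_force: [0.1, -0.2, -0.7]
opening: 0.164
finger_force: 39.3
[ 0.4083713  -0.01022053  0.0234214 ]
mm [-1.2  0.5  0.8] rot [ 0.001 -0.003  0.002]
t 5.2 jig mm [-213.4   41.8   24.3] F [ 0.1 -0.2 -0.7] op 0.164 ff 39.3 q [-0.26  0.1   2.26 -0.03  0.92 -0.15]
```

```bash
python3 -m jog '[[1,0,0,2,0,0,0],[0.74,0,0,2,0,0,0],[0.74,0,0,2,0,0,0],[0.72,0,0,2,0,0,0],[0.72,0,0,-20,0,0,0],[0.72,0,0,-50,0,0,0],[0.72,0,0,-90,0,0,0],[0.72,0,0,-110,0,0,0]]'; python3 - <<'E'
from h import *
c=cam("side"); u,v=proj(c,np.r_[.42,0,.03]).astype(int); im=c["image"][v-60:v+60,u-80:u+80]
cv2.imwrite("pics/s3.png",cv2.resize(im,None,fx=4,fy=4,interpolation=cv2.INTER_CUBIC))
where(); go(jig(-.0165,.0635,.16))
E
```

```text
time: 6.0
eef_pos: [0.4257, -0.0112, 0.1359]
tcp_rot: [0.738, 0.67, -0.048, -0.054]
contact_force: [0.4, 0.0, 0.8]
opening: 0.28
finger_force: 0.0
t 6.05 jig mm [-194.2   38.   138.3] F [ 1.4 -0.4  1.7] op 0.283 ff 0.0 q [-0.25 -0.07  2.18 -0.02  1.17 -0.15]
mm [ 53.6 166.6 -45.3] rot [-0.139 -0.013 -0.16 ]
```

View pics/s3.png

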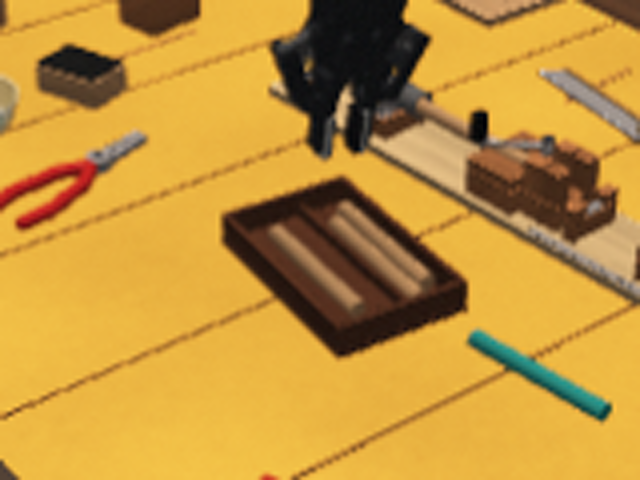

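The blank lies in the tray's free side, from (272,228) to (358,308). Now the clip, whose knob is at (480,124) in this crop.

```bash
python3 - <<'E'
from h import *
c=cam("side"); u,v=proj(c,np.r_[.42,0,.03]).astype(int)
print((proj(c,jig(-.016,.0635,.07))-[u-80,v-60])*4)
X=ray2z(c,u-80+480/4,v-60+124/4,.07); print(Ro.from_euler("z",-YAW).apply(np.r_[X[:2]-J0,X[2]])*1000)
E
python3 -m jog '[[0.5,0,0,-45,0,0,0],[0.5,54,167,-45,-0.14,-0.013,-0.16],[0.5,54,167,-45,-0.14,-0.013,-0.16],[0.5,54,167,-45,-0.14,-0.013,-0.16],[0.5,54,167,-45,-0.14,-0.013,-0.16],[0.5,54,167,-45,-0.14,-0.013,-0.16],[0.5,54,167,-45,-0.14,-0.013,-0.16]]'; python3 -c "
from h import *
where(); go(jig(-.0165,.0635,.073))"
```

```text
[476.05263641 118.7580592 ]
[-19.83962373  54.76436303  70.        ]
time: 6.8
eef_pos: [0.5988, 0.0266, 0.1497]
tcp_rot: [0.684, 0.729, -0.004, -0.006]
contact_force: [-0.4, -0.2, -1.0]
opening: 0.501
finger_force: 0.0
t 6.8 jig mm [-20.9  65.2 149.7] F [-0.4 -0.2 -1. ] op 0.501 ff 0.0 q [-0.13  0.22  1.84  0.    1.1  -0.19]
mm [-2.   5.5 76.6] rot [-0.014 -0.004  0.   ]
```

```bash
python3 -m jog '[[0.5,-4,4,40,-0.014,-0.004,0],[0.5,-4,4,70,-0.014,-0.004,0],[0.5,-4,4,76,-0.014,-0.004,0],[0.5,-4,4,76,-0.014,-0.004,0],[1,-4,4,76,-0.014,-0.004,0],[1,-4,4,76,-0.014,-0.004,0],[1,-4,4,76,-0.014,-0.004,0],[1,-4,4,76,-0.014,-0.004,0],[1,-4,4,76,-0.014,-0.004,0]]' 30; python3 - <<'E'
from h import *
where()
c=cam("top")
p=proj(c,jig(0,.05,.05)).astype(int); u,v=p
cv2.imwrite("pics/t2.png",cv2.resize(c["image"][v-40:v+40,u-50:u+50],None,fx=6,fy=6,interpolation=cv2.INTER_CUBIC))
for t in np.arange(0,1.71,.1425):
    a=np.deg2rad(128.7)-t; d=61*np.array([np.cos(a),np.sin(a)])+[22,16]; print(round(t,2),np.round(d-[-16,63.5],1))
E
```

```text
time: 7.7
eef_pos: [0.604, 0.0234, 0.0774]
tcp_rot: [0.684, 0.729, 0.002, 0.002]
contact_force: [-4.2, 3.7, 6.7]
opening: 0.174
finger_force: 29.6
t 7.7 jig mm [-15.9  61.7  77.4] F [-4.2  3.7  6.7] op 0.174 ff 29.6 q [-0.13  0.32  1.87  0.    0.95 -0.19]
0.0 [-0.1  0.1]
0.14 [7. 5.]
0.28 [14.8  8.9]
0.43 [23.  11.6]
0.57 [31.6 13.2]
0.71 [40.3 13.5]
0.86 [48.9 12.5]
1.0 [57.3 10.4]
1.14 [65.3  7. ]
1.28 [72.8  2.6]
1.42 [79.6 -2.8]
1.57 [85.5 -9.2]
```

```bash
python3 -m jog '[[1,5,7,0,0,0,0],[1,9,15,0,0,0,0],[1,11.6,23,0,0,0,0],[1,13.2,31.6,0,0,0,0],[1,13.5,40.3,0,0,0,0],[1,12.5,49,0,0,0,0],[1,10.4,57.3,0,0,0,0],[1,7,65.3,0,0,0,0],[1,2.6,72.8,0,0,0,0],[1,-2.8,79.6,0,0,0,0],[1,-9.2,85.5,0,0,0,0],[1,-16,90,0,0,0,0]]'; python3 -c "
from h import *
where()"
```

```text
time: 8.95
eef_pos: [0.6943, 0.0122, 0.0759]
tcp_rot: [0.684, 0.729, 0.001, 0.001]
contact_force: [-6.7, 2.6, 3.8]
opening: 0.174
finger_force: 30.1
t 8.95 jig mm [73.6 44.7 75.9] F [-6.7  2.6  3.8] op 0.174 ff 30.1 q [-0.13  0.5   1.63 -0.    1.01 -0.19]
```

```bash
python3 -m jog '[[1,0,0,0,0,0,0],[0.5,0,0,0,0,0,0],[0.5,0,0,0,0,0,0],[0.5,0,0,0,0,0,0],[0.5,0,0,-30,0,0,0],[0.5,0,0,-60,0,0,0],[0.5,0,0,-60,0,0,0]]'; python3 -c "
from h import *
where(); go(jig(0,.132,.042))"
```

```text
time: 9.65
eef_pos: [0.6976, 0.0126, 0.1423]
tcp_rot: [0.684, 0.729, 0.005, 0.007]
contact_force: [0.6, 0.9, 0.7]
opening: 0.5
finger_force: 0.0
t 9.65 jig mm [ 76.8  44.9 142.3] F [0.6 0.9 0.7] op 0.5 ff 0.0 q [-0.13  0.42  1.6  -0.    1.1  -0.19]
mm [ 87.5 -78.3  98.8] rot [0.016 0.003 0.   ]
```

```bash
python3 -m jog '[[0.5,87,-78,0,0.016,0,0],[0.5,87,-78,0,0.016,0,0],[0.5,87,-78,0,0.016,0,0],[0.5,87,-78,20,0.016,0,0],[0.5,87,-78,60,0.016,0,0],[0.5,87,-78,90,0.016,0,0],[0.5,87,-78,99,0.016,0,0],[0.5,87,-78,99,0.016,0,0]]'; python3 - <<'E'
from h import *
where(); go(jig(0,.132,.042))
for n,s in(("top",.0),("side",0)):
    c=cam(n); u,v=proj(c,jig(.02,.05,.05)).astype(int)
    cv2.imwrite(f"pics/{n}_b.png",cv2.resize(c["image"][v-50:v+50,u-67:u+67],None,fx=5.5,fy=5.5,interpolation=cv2.INTER_CUBIC))
E
```

```text
time: 10.45
eef_pos: [0.6099, 0.0944, 0.0347]
tcp_rot: [0.684, 0.729, -0.006, -0.005]
contact_force: [0.0, 0.1, -0.1]
opening: 0.499
finger_force: 0.0
t 10.45 jig mm [ -5.5 132.1  34.7] F [ 0.   0.1 -0.1] op 0.499 ff 0.0 q [-0.01  0.42  1.83 -0.    0.91 -0.07]
mm [-0.1  5.4 -7.4] rot [-0.015  0.001 -0.   ]
```

View pics/side_b.png

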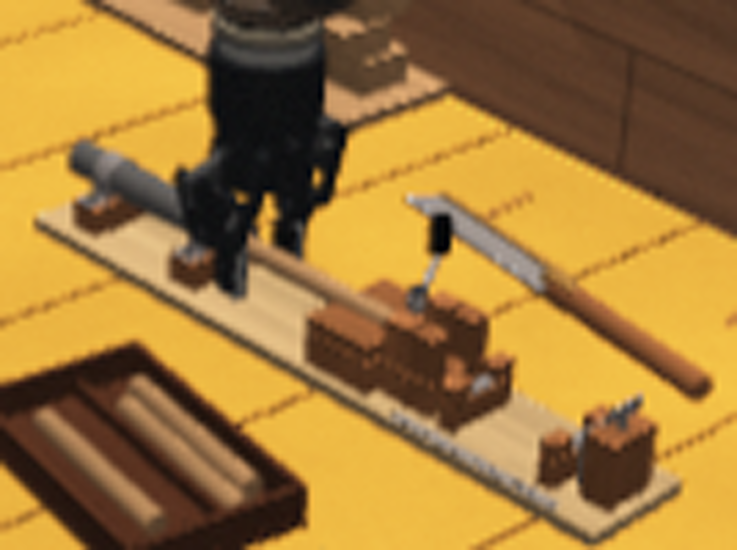

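The clip is clear, with its knob at (440,232), and the fingers straddle the dowel just in front of the tube mouth. Straighten, grasp and draw.

```bash
python3 -m jog '[[0.5,0,5,-6,-0.015,0,0],[0.5,0,5,-6,-0.015,0,0],[0.5,0,5,-6,-0.015,0,0],[1,0,5,-6,-0.015,0,0],[1,0,5,-6,-0.015,0,0],[1,0,5,-6,-0.015,0,0],[1,0,5,-6,-0.015,0,0],[1,0,5,-6,-0.015,0,0]]' 35; python3 -c "
from h import *
where()"
```

```text
time: 11.35
eef_pos: [0.6161, 0.0948, 0.0429]
tcp_rot: [0.684, 0.729, 0.001, 0.001]
contact_force: [-0.9, 0.1, 2.4]
opening: 0.172
finger_force: 34.2
t 11.35 jig mm [  0.8 132.1  42.9] F [-0.9  0.1  2.4] op 0.172 ff 34.2 q [-0.01  0.41  1.83 -0.    0.9  -0.07]
```

```bash
python3 -m jog '[[1,-6,0,0,0,0,0],[1,-13,0,0,0,0,0],[1,-21,0,0,0,0,0],[1,-29,0,0,0,0,0],[1,-37,0,0,0,0,0],[1,-45,0,0,0,0,0],[1,-51,0,0,0,0,0],[1,-55,0,0,0,0,0],[1,-55,0,0,0,0,0]]'; python3 -c "
from h import *
where()"
```

```text
time: 12.25
eef_pos: [0.6198, 0.0388, 0.0429]
tcp_rot: [0.684, 0.729, 0.0, 0.002]
contact_force: [-0.8, -0.3, 4.7]
opening: 0.172
finger_force: 34.4
t 12.25 jig mm [ 0.9 76.  42.9] F [-0.8 -0.3  4.7] op 0.172 ff 34.4 q [-0.1   0.4   1.83 -0.    0.9  -0.16]
```

```bash
python3 -m jog '[[0.65,-0,0,0,0,0,0],[0.65,0,0,0,0,0,0],[0.65,0,0,0,0,0,0],[0.65,30,0,0,0,0,0],[0.65,55,0,0,0,0,0],[0.65,55,0,0,0,0,0],[1,55,0,0,0,0,0],[1,55,0,0,0,0,0],[1,55,0,0,0,0,0],[1,55,0,0,0,0,0]]'; python3 -c "
from h import *
where()"
```

```text
time: 13.25
eef_pos: [0.6161, 0.0939, 0.0425]
tcp_rot: [0.685, 0.729, 0.001, 0.001]
contact_force: [-0.1, -0.2, -0.2]
opening: 0.174
finger_force: 34.1
t 13.25 jig mm [  0.7 131.3  42.5] F [-0.1 -0.2 -0.2] op 0.174 ff 34.1 q [-0.01  0.41  1.83 -0.    0.9  -0.07]
```

```bash
python3 -m jog '[[1,-6,0,0,0,0,0],[1,-13,0,0,0,0,0],[1,-21,0,0,0,0,0],[1,-29,0,0,0,0,0],[1,-37,0,0,0,0,0],[1,-45,0,0,0,0,0],[1,-51,0,0,0,0,0],[1,-54,0,0,0,0,0],[1,-54,0,0,0,0,0]]'; python3 - <<'E'
from h import *
where()
c=cam("side"); u,v=proj(c,jig(.02,-.02,.05)).astype(int)
cv2.imwrite("pics/s5.png",cv2.resize(c["image"][v-50:v+50,u-67:u+67],None,fx=5.5,fy=5.5,interpolation=cv2.INTER_CUBIC))
for y in (-.153,-.11,-.13): print(y,(proj(c,jig(0,y,.044))-[u-67,v-50])*5.5)
E
```

```text
time: 14.15
eef_pos: [0.6196, 0.0404, 0.0427]
tcp_rot: [0.684, 0.729, 0.001, 0.001]
contact_force: [0.1, -0.9, -0.3]
opening: 0.174
finger_force: 34.1
t 14.15 jig mm [ 0.7 77.6 42.7] F [ 0.1 -0.9 -0.3] op 0.174 ff 34.1 q [-0.1   0.4   1.83 -0.    0.9  -0.16]
-0.153 [514.37809122 386.73614622]
-0.11 [458.59861804 356.56495686]
-0.13 [484.29038908 370.46066473]
```

View pics/s5.png

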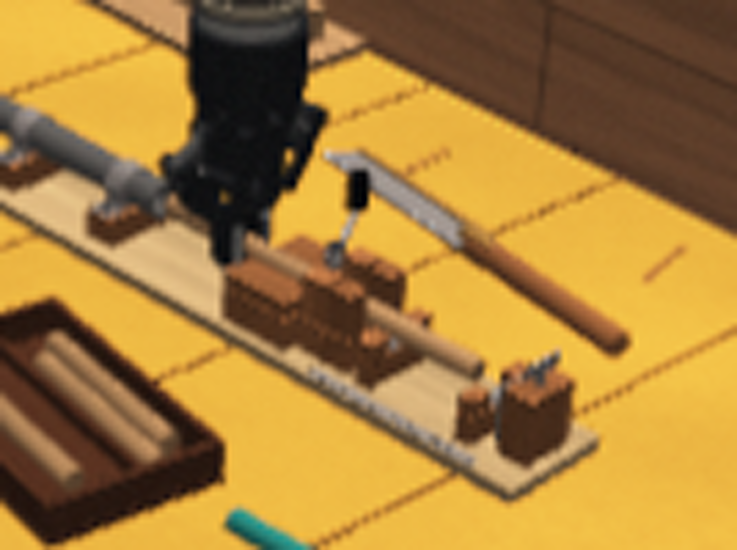

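The front end is at about (478,366), near jig y −125 mm and about 28 mm short of the stop. Regrasp and pull again, finishing slowly.

```bash
python3 -m jog '[[0.65,0,0,0,0,0,0],[0.65,0,0,0,0,0,0],[0.65,0,0,0,0,0,0],[0.65,20,0,0,0,0,0],[0.65,38,0,0,0,0,0],[0.65,38,0,0,0,0,0],[1,38,0,0,0,0,0],[1,38,0,0,0,0,0],[1,38,0,0,0,0,0],[1,38,0,0,0,0,0]]' 30; python3 -m jog '[[1,-5,0,0,0,0,0],[1,-11,0,0,0,0,0],[1,-16,0,0,0,0,0],[1,-20,0,0,0,0,0],[1,-22,0,0,0,0,0],[1,-23,0,0,0,0,0],[1,-24,0,0,0,0,0]]';python3 -m jog '[[1,-1,0,0,0,0,0],[1,-2,0,0,0,0,0]]';  python3 -m jog '[[1,-1,0,0,0,0,0],[1,-2,0,0,0,0,0]]';python3 -c "
from h import *
where()"
```

```text
time: 15.2
eef_pos: [0.6172, 0.0784, 0.0427]
tcp_rot: [0.684, 0.729, 0.001, 0.002]
contact_force: [0.5, -0.5, 0.3]
opening: 0.173
finger_force: 29.7
time: 15.9
eef_pos: [0.6186, 0.0548, 0.0427]
tcp_rot: [0.684, 0.729, 0.001, 0.001]
contact_force: [0.5, 0.3, -0.0]
opening: 0.176
finger_force: 29.8
time: 16.1
eef_pos: [0.6187, 0.053, 0.0427]
tcp_rot: [0.684, 0.729, 0.001, 0.001]
contact_force: [0.1, 0.5, 0.2]
opening: 0.171
finger_force: 29.8
time: 16.3
eef_pos: [0.6189, 0.0509, 0.0427]
tcp_rot: [0.684, 0.729, 0.001, 0.001]
contact_force: [-0.3, 1.6, 1.5]
opening: 0.175
finger_force: 29.8
t 16.3 jig mm [ 0.7 88.1 42.7] F [-0.3  1.6  1.5] op 0.175 ff 29.8 q [-0.08  0.4   1.83 -0.    0.9  -0.14]
```

```bash
for i in 1 2 3; do python3 -m jog '[[1,-0.5,0,0,0,0,0],[1,-1,0,0,0,0,0],[1,-1,0,0,0,0,0]]' | grep -E "eef|contact"; done
```

```text
eef_pos: [0.619, 0.0498, 0.0427]
contact_force: [-0.9, 1.2, 0.9]
eef_pos: [0.619, 0.0488, 0.0427]
contact_force: [0.0, 0.9, 0.4]
eef_pos: [0.6191, 0.0478, 0.0427]
contact_force: [-0.6, 0.2, 0.1]
```

```bash
for i in 1 2 3; do python3 -m jog '[[1,-0.5,0,0,0,0,0],[1,-1,0,0,0,0,0],[1,-1,0,0,0,0,0]]' | grep -E "eef|contact"; done
```

```text
eef_pos: [0.6191, 0.0468, 0.0427]
contact_force: [0.0, 0.9, 0.8]
eef_pos: [0.6191, 0.0465, 0.0427]
contact_force: [-1.2, 3.7, 1.0]
eef_pos: [0.6191, 0.0465, 0.0427]
contact_force: [-0.2, 7.2, 0.5]
```

The stop is reached: the tool stopped advancing while the axial force rose to 7 N. Release and go to the clip.

```bash
python3 -m jog '[[1,0,0,0,0,0,0],[0.5,0,0,0,0,0,0],[0.5,0,0,0,0,0,0],[0.5,0,0,0,0,0,0],[0.5,0,0,-40,0,0,0],[0.5,0,0,-80,0,0,0],[0.5,0,0,-100,0,0,0],[0.5,0,0,-100,0,0,0],[0.5,0,0,-100,0,0,0]]'; python3 -c "
from h import *
where(); go(jig(.0736,.0447,.1427))"
```

```text
time: 19.0
eef_pos: [0.6187, 0.0446, 0.1423]
tcp_rot: [0.684, 0.729, 0.001, 0.002]
contact_force: [-0.2, -0.1, 0.4]
opening: 0.499
finger_force: 0.0
t 19.0 jig mm [1.000e-01 8.180e+01 1.423e+02] F [-0.2 -0.1  0.4] op 0.499 ff 0.0 q [-0.09  0.27  1.8  -0.    1.07 -0.15]
mm [-37.1  73.5  -0.1] rot [ 0.003  0.001 -0.001]
```

```bash
python3 -m jog '[[0.5,-37,73.5,0,0,0,0],[0.5,-37,73.5,0,0,0,0],[0.5,-37,73.5,0,0,0,0],[0.5,-37,73.5,0,0,0,0],[0.5,-37,73.5,30,0,0,0],[0.5,-37,73.5,58,0,0,0],[0.5,-37,73.5,66,0,0,0],[0.5,-37,73.5,66,0,0,0],[1,-37,73.5,66,0,0,0],[1,-37,73.5,66,0,0,0],[1,-37,73.5,66,0,0,0],[1,-37,73.5,66,0,0,0]]' 45; python3 -c "
from h import *
where()
for t in np.arange(1.7,-.01,-.17):
    a=np.deg2rad(128.7)-t; d=61*np.array([np.sin(a),np.cos(a)])+[16,22]; print(round(t,2),np.round(d-[47.7,74.1],1))"
```

```text
time: 20.2
eef_pos: [0.6955, 0.0122, 0.0788]
tcp_rot: [0.684, 0.729, 0.001, 0.002]
contact_force: [-2.6, -1.1, 3.4]
opening: 0.163
finger_force: 44.1
t 20.2 jig mm [74.7 44.6 78.8] F [-2.6 -1.1  3.4] op 0.163 ff 44.1 q [-0.13  0.49  1.63 -0.    1.02 -0.19]
1.7 [-0.  0.]
1.53 [ 8.3 -6.1]
1.36 [ 15.6 -13.5]
1.19 [ 21.4 -22.1]
1.02 [ 25.7 -31.5]
0.85 [ 28.4 -41.5]
0.68 [ 29.3 -51.8]
0.51 [ 28.5 -62.1]
0.34 [ 25.9 -72.2]
0.17 [ 21.7 -81.6]
0.0 [ 15.9 -90.2]
```

```bash
python3 -m jog '[[1,8.3,-6.1,0,0,0,0],[1,15.6,-13.5,0,0,0,0],[1,21.4,-22.1,0,0,0,0],[1,25.7,-31.5,0,0,0,0],[1,28.4,-41.5,0,0,0,0],[1,29.2,-47,0,0,0,0],[1,29.3,-51.8,0,0,0,0],[1,29,-57,0,0,0,0],[1,28.5,-62.1,0,0,0,0],[1,27.5,-67,0,0,0,0],[1,25.9,-72.2,0,0,0,0],[1,25.9,-72.2,0,0,0,0]]'; python3 -c "
from h import *
where()"
```

```text
time: 21.4
eef_pos: [0.6214, 0.0384, 0.0789]
tcp_rot: [0.684, 0.729, 0.004, 0.0]
contact_force: [0.3, 10.8, 7.6]
opening: 0.163
finger_force: 45.2
t 21.4 jig mm [ 2.4 75.5 78.9] F [ 0.3 10.8  7.6] op 0.163 ff 45.2 q [-0.1   0.35  1.82  0.01  0.96 -0.17]
```

```bash
python3 -m jog '[[1,-2,-4.7,0,0,0,0],[1,-4.2,-9.4,0,0,0,0],[1,-7,-14,0,0,0,0],[1,-10,-18,0,0,0,0],[1,-10,-18,0,0,0,0],[1,-10,-18,0,0,0,0]]'; python3 -c "
from h import *
where()"
```

```text
time: 22.0
eef_pos: [0.6048, 0.0257, 0.0794]
tcp_rot: [0.684, 0.73, 0.003, 0.002]
contact_force: [-0.1, 5.3, 9.3]
opening: 0.168
finger_force: 45.4
t 22.0 jig mm [-15.   63.8  79.4] F [-0.1  5.3  9.3] op 0.168 ff 45.4 q [-0.13  0.32  1.87  0.    0.95 -0.19]
```

Release, lift clear, then look from both cameras.

```bash
python3 -m jog '[[0.8,0,0,0,0,0,0],[0.55,0,0,0,0,0,0],[0.5,0,0,0,0,0,0],[0.5,0,0,0,0,0,0],[0.5,0,0,-35,0,0,0],[0.5,0,0,-80,0,0,0],[0.5,0,0,-120,0,0,0],[0.5,-100,-100,-150,0,0,0],[0.5,-200,-100,-150,0,0,0],[0.5,-250,-100,-150,0,0,0],[0.5,-250,-100,-150,0,0,0],[0.5,-250,-100,-150,0,0,0]]'; python3 - <<'E'
from h import *
where(); ims=[]
for n in("side","top"):
    c=cam(n); u,v=proj(c,jig(0,-.03,.05)).astype(int)
    ims.append(cv2.resize(c["image"][v-33:v+33,u-75:u+75],(660,290),interpolation=cv2.INTER_CUBIC))
    for q in [(0,-.153,.044),(-.016,.0635,.07),(0,.112,.044)]: print(n,q,(proj(c,jig(*q))-[u-75,v-33])*4.4)
cv2.imwrite("pics/fin.png",np.vstack(ims))
E
```

```text
time: 23.2
eef_pos: [0.5237, -0.209, 0.2242]
tcp_rot: [0.684, 0.729, 0.001, 0.001]
contact_force: [1.2, 0.5, -0.1]
opening: 0.493
finger_force: 0.0
t 23.2 jig mm [-110.9 -165.2  224.2] F [ 1.2  0.5 -0.1] op 0.493 ff 0.0 q [-0.56  0.06  1.87  0.    1.2  -0.62]
side (0, -0.153, 0.044) [455.50247298 221.38891698]
side (-0.016, 0.0635, 0.07) [233.25790005  86.63386512]
side (0, 0.112, 0.044) [204.29810865  85.59535767]
top (0, -0.153, 0.044) [522.59575686 131.84512848]
top (-0.016, 0.0635, 0.07) [188.07481473 179.50364393]
top (0, 0.112, 0.044) [110.93940156 170.14236934]
```

View pics/fin.png

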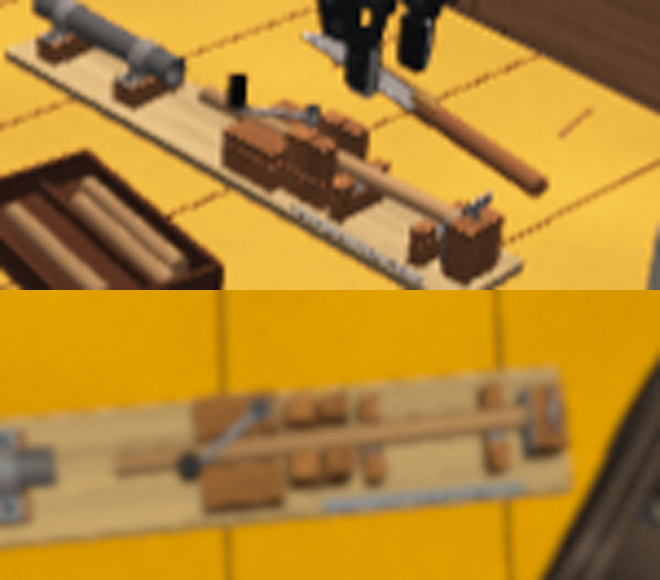

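The final views show the dowel's front end against the stop at (525,415). The clip wire lies across the dowel with its knob at (190,466), the blank is in the tray, and the gripper is clear.

```bash
python3 -c "
from plant import workorder
print(workorder.sign_off())"
```

```text
the job is handed in; nothing more can be done
None
```

The job is handed in at about 23 s of the 64 s allowed: the blank is in the tray, the dowel is drawn up against the length stop, the clip is back across the dowel, and the gripper is clear; the sign-off gave no verdict.

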